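Walk the injector clamp block round to the fence

TASK

The heavy split clamp block stands with its seat face turned away from the steel fence: walk it round by pushing it about on the bench top until that face, the one with the two raised pads, looks at the fence and both pads sit flat against the fence, with the block within the fence's length. Only push it with the fingers; never lift it or tip it up. Leave the turntable unturned and all the loose parts where they stand.

Things in the scene. Friction and masses are not known exactly. Their poses are not given: they have to be found in the camera images.
- block: Split clamp block, black cast aluminium, 1.0 to 1.6 kg, 90 mm (its x) by 120 mm (its y) by 48 mm high, too wide to grip. Origin: centre of the underside, z up. +x: the seat face with two raised pads; -x: flat back (x = -45 mm) with three flush socket screws; flat ends at y = +60 and -60 mm. Two 20 mm bores open in the top. Its walls begin 3 mm above the bench, all round a base pad 60 by 84 mm.
- pad_left (a point): Centre of the bearing face of the bright seat pad at the block's +y end: block x = 45, y = 48, z = 24 mm. Each pad is 24 mm wide (y 36 to 60 mm), 36 mm high and stands 8 mm proud of the wall between the pads.
- pad_right (a point): Centre of the bearing face of the pad at the block's -y end: block x = 45, y = -48, z = 24 mm.
- block_middle (a point): Centre of the block, 24 mm above its origin. Friction on the bench is about 0.6: a push of 5 to 12 N slides it. A push near one corner, square to the wall, turns it and also shifts it: about 10 cm of travel at the corner per radian of turn, the middle moving about half as far.
- fence: Fixed fence: dark steel angle 300 mm long (its y), upright leg 6 mm thick, 50 mm high, flat working face looking towards the robot (to the fence's -x). Origin: foot of the working face, mid length, at bench level; x points through the face to the back, where the foot with bolts and webs reaches to x = 50 mm. Block home: axes parallel to the fence's, block origin at fence x = -45 mm.
- turntable_base: Fixed foot of the parts turntable, well to the robot's left. Origin: bench level, on the axis. The turntable on it is black cast aluminium, 250 mm across, its rim 52 mm above the bench, with six compartments; the injectors in it reach 142 mm above the bench. Not to be disturbed.
- turntable (a joint): Angle of the turntable on its bearing (rad), 0 at the start; turns freely with light friction. Leave it.
- injector0: Injector with olive-green rubber caps, 22 mm across, 110 mm tall, upright in a socket of the turntable. Origin: centre of its foot. Leave it.
- injector1: Injector with olive-green rubber caps, 22 mm across, 110 mm tall, upright in a socket of the turntable. Origin: centre of its foot. Leave it.
- injector2: Injector with olive-green rubber caps, 22 mm across, 110 mm tall, upright in a socket of the turntable. Origin: centre of its foot. Leave it.
- connector: Brass inlet connector, 25 mm hexagon, 34 mm tall, standing in a turntable compartment. Origin: centre of its foot. Leave it.
- retainer: Steel spring retainer, a ring 30 mm across and 10 mm high, lying in a turntable compartment. Origin: centre of its underside. Leave it.
- pressure_pin: Polished steel pressure pin, 14 mm thick with a 24 mm foot, 56 mm tall, standing on the bench near the right end of the fence. Origin: centre of its foot. Leave it.
- cap_nut: Dark steel nozzle cap nut, 28 mm hexagon, 40 mm tall, standing on the bench to the left of the block. Origin: centre of its foot. Leave it.
- grease_tin: Plain round tin, 60 mm across, 55 mm tall, standing on the bench to the right of the block. Origin: centre of its foot. Leave it.
Things that resemble listed ones, but are neither listed nor needed, are in the scene too. Of the things shaped like the block, the black one is meant.

How it is judged:
At the end, for the whole second after the job is handed in: Both pads within 2.5 mm of the fence's working face, the block within the fence's 300 mm, flat on the bench (4 mm, 2 degrees) and still; every loose part within 15 mm of its place and the turntable within 0.1 rad of where it stood (x of pad_left in the frame of fence between -0.0025 and 0.004 m and x of pad_right in the frame of fence between -0.0025 and 0.004 m and y of pad_left in the frame of fence between -0.138 and 0.138 m and y of pad_right in the frame of fence between -0.138 and 0.138 m and height (world z) of block below 0.004 m and angle between block's own z axis and vertical below 0.04 rad and linear speed of block below 0.005 m/s and angular speed of block below 0.05 rad/s and distance of each of injector0, injector1, injector2, connector, retainer, pressure_pin, cap_nut, grease_tin from where it was at the start of the episode below 0.015 m and value of joint turntable between -0.1 and 0.1 rad); the robot touches nothing.
It fails at once if the block is lifted off the bench or tipped up (height (world z) of block above 0.008 m or angle between block's own z axis and vertical above 0.12 rad).
It fails at once if a loose part is moved from its place (distance of any of injector0, injector1, injector2, connector, retainer, pressure_pin, cap_nut, grease_tin from where it was at the start of the episode above 0.015 m).
It fails at once if the turntable is turned (value of joint turntable above 0.1 rad or value of joint turntable below -0.1 rad).
It also fails if it takes over 67 s, if anything falls off the work surface, if the arm or the gripper's body presses on something with over 40 N, if the wrist force passes 120 N, or if a joint passes its speed limit or range.

ROBOT

A 6-joint arm with a two-finger parallel gripper is mounted at the origin on the work surface. World frame = base frame: x ahead of the robot, y to its left, z up, the work surface at z = 0. Lengths are in m, angles in rad, forces in N, time in s.
With the tool pointing down it reaches from about 0.225 to 0.875 m from the base axis. Payload 3.4 kg.
Tool frame: the origin (TCP) lies at the very end of the fingers, on their centre line; the grasp point (between the pads) lies 19 mm behind it; x points along the fingers, z is the direction in which the jaws open and shut, and the axes are right-handed (so a half turn about x gives the same grasp; the last joint's range is limited). The gripper opens to 85 mm and grips with 20 to 120 N. Pads are 22 mm wide; open, the fingers measure 114 mm over their backs; the gripper's body (76 mm by 85 mm) begins 54 mm behind the grasp point. The pads swing forward as they close: fully open they stand 13 mm farther back than shut.
Start: joints at [1.008, 0.276, 1.505, -0, 1.361, -0.121], TCP at [0.246, 0.52, 0.231] pointing down, gripper open.
Joint ranges: [-2.89, 2.89], [-0.75, 2.08], [0.22, 2.7], [-1.18, 4.32], [0.11, 2.71], [-2.7, 2.7]. Speed limits (rad/s): [2.57, 2.57, 3.14, 3.14, 3.14, 3.14].

INTERFACE

Orientations are given as a unit quaternion [w, x, y, z].
In Python, from rig import manip, viewer, finder gives the robot as it stands.
- The arm moves only by the tool move_arm, never from a script. Its argument "rows" is a list of rows, each a list of 3 entries, a list of its own where there are three numbers: the shift along the tool's x, y, z in mm, then the turn about the tool's x in rad, then the finger opening in mm, from 0 to 85.4. A call has 1 to 8 rows; each row is the pose to reach, as a shift and turn from the pose measured when the call began, along the tool's axes at that moment; what a row does not reach only later rows make up. A row lasts 1/12 s, in which the tool goes at most 41.7 mm and 7.16 degrees, less where a joint would pass 70% of its speed; a pose out of reach is approached as far as the arm can. A call with a gripper value outside its range is refused whole. The fingers move at their own pace and stop on an object; "force" is the grip in N (left out, the last holds). Time passes only in rows, so rows that repeat a pose let the fingers close. It gives the time, the measured TCP pose, the force and the opening at its end, in the units of the state.
- manip.get_state(): the state, without advancing time (a new reading comes with each control period).
- viewer.get_image(name): name is "scene" or "top"; returns the picture (400x640x3 uint8, red, green, blue); there is no depth.
- viewer.get_calibration(name): a dict with "mtx" (3x3 intrinsics, pixels), "k1" (the pictures are not rectified: a ray, as slopes to the right and down, at radius r is drawn at 1 + k1 r^2 times it, then the intrinsics apply), "R" (3x3) and "t" (3): a world point X has camera coordinates R X + t. Camera axes: x right, y down, z forward; pixel columns grow to the right and rows downward; lengths in m; the calibration is good to about 2 mm. A picture is of the moment at which its call begins. get_calibration takes no time and is no camera call.
- manip.sign_off(): hands the job in, once; it reports no verdict.
Trained networks look in the newest picture that a camera, given by its name, has taken for a name from the list of things; names that differ only in an ending like _2 or _b are one class to them, and where a whole thing is asked for, a point or a joint stands for the part that bears it (a point fixed in the world has none). Each returns a list of dicts, best first, with "score" (0 to 1); they miss things now and then, are a little off and sometimes report something else, mostly with a low value. They report only what shows in the picture. A call takes as long as a camera call. They do not tell look-alikes from the thing itself.
- finder.look_for(target, camera): "centre" ([column, row] in pixels, amid what is visible of it).
- finder.trace(target, camera): "mask" (400x640 bool, what is visible of it) and "centre" ([column, row] in pixels, amid what is visible of it).
The state is a dict: "clock": time; "qpos": joint angles; "qd": joint speeds; "effort": joint torques, N m; "position": TCP position; "ee_rot": TCP orientation; "contact_force": force on the tool from outside, world axes, zero at the start; "moment": the same for the moment, N m; "width": finger opening in m.
Only numpy, scipy, OpenCV 4.12 (cv2) and the standard library are available. Lean on these libraries where they do the work, as an engineer would, in place of code of your own. Each camera call takes 0.05 s, during which the arm holds its last target.

## Working session

There is one attempt and no reset: what is moved stays moved. The work goes in short steps, Python scripts to look and compute and a tool call to move; the robot and the scene stay as the last step left them, time stands still between calls to the robot, and variables do not carry over. Pictures are saved under pics/ and viewed, and the job is handed in when it is done.

Besides the shell and the picture viewer there is one more tool, called after "Request:" by a JSON object that holds its "api" and its "payload". move_arm: Moves the arm, as the interface text tells. Its arguments: {"type":"object","properties":{"rows":{"type":"array"},"force":{"type":"number"}},"required":["rows"]}

```bash
ls; mkdir -p pics
python3 - <<'E'
from rig import manip, viewer, finder
import cv2
s=manip.get_state();print(s)
for n in("scene","top"):
    im=viewer.get_image(n);cv2.imwrite(f"pics/{n}0.png",im[:,:,::-1])
    c=viewer.get_calibration(n);print(n,c)
E
```

```text
pics
{'clock': 0.0, 'qpos': array([ 1.00802166e+00,  2.76603183e-01,  1.50613850e+00,  3.26311391e-06,
        1.36070363e+00, -1.21026405e-01]), 'qd': array([-0.0004994 ,  0.00056902,  0.00070787, -0.00116431,  0.00133187,
        0.00041533]), 'effort': array([-1.12314126e-04, -4.16773868e+01, -2.45807683e+01,  6.87454735e-05,
        1.10008079e-02,  1.98621467e-05]), 'position': array([0.245556  , 0.5193418 , 0.23043291]), 'ee_rot': array([ 0.5968022 , -0.37859154,  0.59798646,  0.37803144]), 'contact_force': array([-0.19962753, -0.20656548,  0.07203487]), 'moment': array([-0.01255455,  0.01478017, -0.02119311]), 'width': 0.08555009347592454}
scene {'mtx': array([[384.73482863,   0.        , 319.67222128],
       [  0.        , 384.73482863, 198.94896739],
       [  0.        ,   0.        ,   1.        ]]), 'k1': 0.008785553212908389, 'R': array([[ 0.4069172 ,  0.91342464,  0.00859158],
       [ 0.62155775, -0.26997793, -0.73537601],
       [-0.66939103,  0.30457731, -0.67760483]]), 't': array([-0.2285621 , -0.28075871,  1.40764906])}
top {'mtx': array([[501.54878659,   0.        , 320.00101968],
       [  0.        , 501.54878659, 200.58864907],
       [  0.        ,   0.        ,   1.        ]]), 'k1': -0.07255729802005774, 'R': array([[-0.01977168, -0.99978598, -0.00608842],
       [-0.99615801,  0.02021882, -0.08520811],
       [ 0.08531298,  0.00438032, -0.99634457]]), 't': array([0.05107102, 0.49324165, 1.29584164])}
```

View pics/scene0.png

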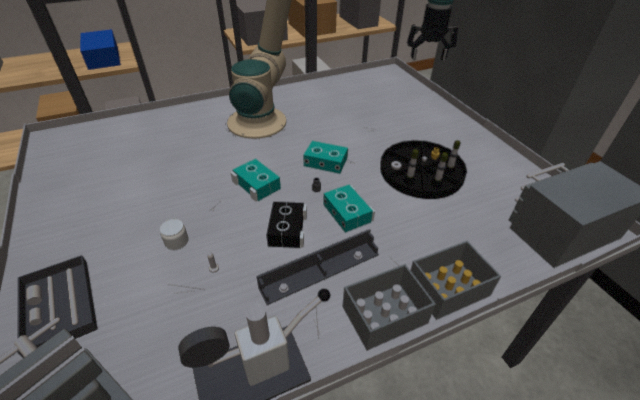

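View pics/top0.png

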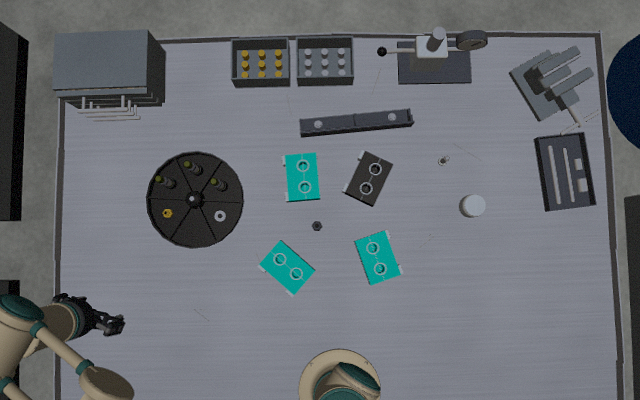

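The black block is at top (369,178). The teal look-alikes are at (302,177), (378,258) and (287,267). The fence is at (356,122), cap nut (317,226), pin (444,160), tin (472,205), and turntable (195,199). The black block is the one meant; next I enlarge it and measure.

```bash
cat > h.py <<'E'
from rig import manip, viewer, finder
import numpy as np, cv2
from scipy.optimize import least_squares
def proj(X,n):
    c=viewer.get_calibration(n);X=np.atleast_2d(X)@c['R'].T+c['t']
    s=X[:,:2]/X[:,2:];s=s*(1+c['k1']*(s**2).sum(1,keepdims=True))
    m=c['mtx'];return s*[m[0,0],m[1,1]]+m[:2,2]
def unproj(px,z,n):
    c=viewer.get_calibration(n);m=c['mtx'];d=(np.array(px,float)-m[:2,2])/[m[0,0],m[1,1]]
    s=d.copy()
    for _ in range(10): s=d/(1+c['k1']*(s**2).sum())
    r=c['R'].T@np.array([*s,1]);o=-c['R'].T@c['t'];return o+r*(z-o[2])/r[2]
def boxpts(x,y,th,pts):
    pts=np.array(pts,float);c,s=np.cos(th),np.sin(th)
    return np.c_[x+c*pts[:,0]-s*pts[:,1],y+s*pts[:,0]+c*pts[:,1],pts[:,2]]
E
python3 - <<'E'
from h import *
for n in("scene","top"):
    im=viewer.get_image(n)
    for t in["block","fence","pressure_pin","cap_nut","grease_tin","pad_left","pad_right","turntable_base"]:
        r=finder.look_for(t,n)
        print(n,t,[(np.round(q['centre'],1).tolist(),round(q['score'],2),unproj(q['centre'],0.03,n).round(3)[:2].tolist()) for q in r[:5]])
im=viewer.get_image("top")[90:240,270:420]
cv2.imwrite("pics/c1.png",cv2.resize(im,None,fx=4,fy=4,interpolation=cv2.INTER_CUBIC)[:,:,::-1])
im=viewer.get_image("scene")[160:310,230:400]
cv2.imwrite("pics/c2.png",cv2.resize(im,None,fx=4,fy=4,interpolation=cv2.INTER_CUBIC)[:,:,::-1])
E
```

```text
scene block [([325.3, 156.6], 0.98, [0.327, 0.123]), ([347.3, 207.1], 0.93, [0.559, 0.083]), ([284.3, 224.3], 0.9, [0.551, -0.095])]
scene fence [([313.5, 265.4], 0.87, [0.702, -0.078])]
scene pressure_pin [([213.4, 263.1], 0.7, [0.602, -0.289]), ([285.8, 221.9], 0.5, [0.544, -0.089])]
scene cap_nut [([317.9, 181.6], 0.54, [0.429, 0.053])]
scene grease_tin [([172.4, 235.8], 0.61, [0.477, -0.363])]
scene pad_left [([284.3, 222.7], 0.89, [0.545, -0.093]), ([256.1, 181.0], 0.78, [0.356, -0.11]), ([323.0, 154.0], 0.75, [0.312, 0.123]), ([347.3, 205.0], 0.63, [0.551, 0.087])]
scene pad_right [([347.8, 206.5], 0.86, [0.557, 0.085]), ([286.5, 227.7], 0.79, [0.564, -0.094]), ([328.9, 152.6], 0.72, [0.312, 0.143])]
scene turntable_base [([422.1, 171.5], 0.66, [0.511, 0.359])]
top block [([379.3, 259.6], 0.85, [0.337, -0.109]), ([303.9, 175.2], 0.81, [0.561, 0.082]), ([366.3, 179.5], 0.69, [0.546, -0.081]), ([286.5, 268.4], 0.69, [0.319, 0.131])]
top fence [([164.5, 179.8], 0.59, [0.557, 0.451])]
top pressure_pin [([442.7, 159.5], 0.67, [0.596, -0.284])]
top cap_nut []
top grease_tin []
top pad_left [([367.6, 181.2], 0.8, [0.542, -0.084]), ([287.5, 265.5], 0.74, [0.327, 0.128]), ([380.5, 255.1], 0.65, [0.349, -0.113]), ([302.1, 175.5], 0.57, [0.56, 0.087])]
top pad_right [([367.5, 177.1], 0.95, [0.553, -0.084]), ([376.2, 256.2], 0.92, [0.346, -0.101]), ([287.0, 265.6], 0.8, [0.327, 0.13]), ([164.7, 181.9], 0.26, [0.551, 0.45]), ([193.6, 199.8], 0.19, [0.502, 0.373])]
top turntable_base [([195.5, 198.3], 0.67, [0.506, 0.368])]
```

View pics/c1.png

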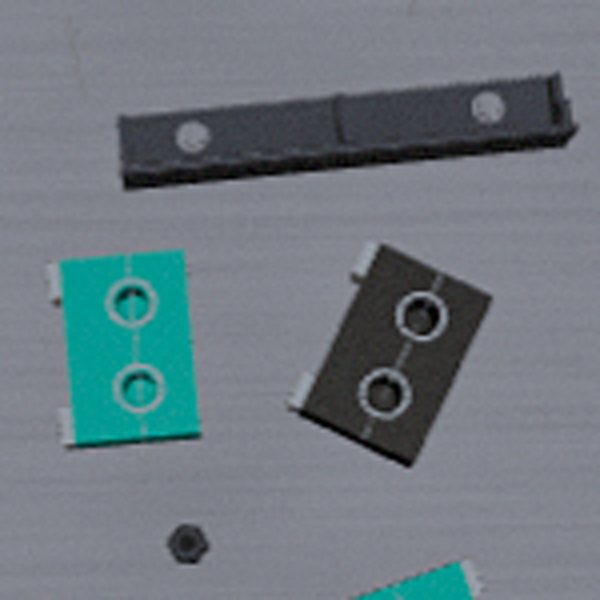

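View pics/c2.png

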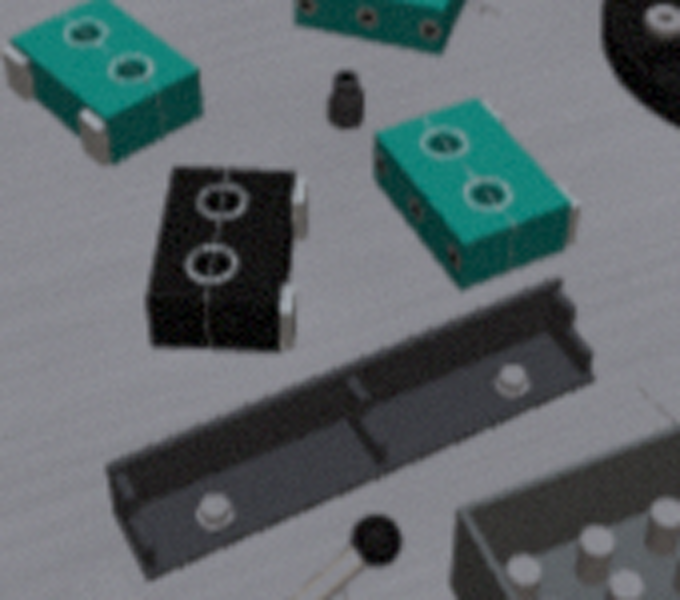

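```bash
cat >> h.py <<'E'
BT=[(-.045,.06,.048),(-.045,-.06,.048),(.037,-.06,.048),(.037,.06,.048)]
def fitc(pts,px,n,x0):
    f=lambda p:(proj(boxpts(*p,pts),n)-px).ravel()
    r=least_squares(f,x0);return r.x,np.abs(r.fun).max()
def quat2R(q):
    from scipy.spatial.transform import Rotation as T
    return T.from_quat(q,scalar_first=True).as_matrix()
def overlay(n,box,fen,fn,crop):
    im=viewer.get_image(n);x,y,w,h=crop;k=4
    im=cv2.resize(im[y:y+h,x:x+w],None,fx=k,fy=k,interpolation=cv2.INTER_CUBIC)[:,:,::-1].copy()
    def poly(P,c): cv2.polylines(im,[np.round((proj(P,n)+.5-[x,y])*k).astype(int)],True,c,1)
    if box is not None:
        poly(boxpts(*box,BT),(0,255,255))
        for s in(1,-1): poly(boxpts(*box,[(.045,s*.036,.042),(.045,s*.06,.042),(.045,s*.06,.006),(.045,s*.036,.006)]),(0,0,255))
    if fen is not None: poly(boxpts(*fen,[(0,-.15,.05),(0,.15,.05),(0,.15,0),(0,-.15,0)]),(0,255,0))
    cv2.imwrite(fn,im)
E
python3 - <<'E'
from h import *
a=lambda L,o:np.array(L)/4+o-.5
# top: block corners order BT: back+y, back-y, front-y, front+y
b,e=fitc(BT,a([(410,465),(492,297),(381,245),(302,411)],[270,90]),"top",[.55,-.08,1.1]);print("block top",b,e)
b2,e=fitc(BT,a([(150,297),(175,168),(296,173),(281,305)],[230,160]),"scene",[.55,-.08,1.1]);print("block scene",b2,e)
F=[(0,.15,.05),(0,-.15,.05)]
f,e=fitc(F,a([(108,465),(557,280)][::-1],[230,160]),"scene",[.69,-.07,.1]);print("fence scene",f,e)
F0=[(0,.15,0),(0,-.15,0)]
f2,e=fitc(F0,a([(125,188),(570,147)],[270,90]),"top",[.69,-.07,.1]);print("fence top",f2,e)
overlay("top",b,f2,"pics/o1.png",(270,90,150,150))
overlay("scene",b,f2,"pics/o2.png",(230,160,170,150))
s=manip.get_state();print(quat2R(s['ee_rot']).round(3))
E
```

```text
block top [ 0.54961925 -0.08203158  1.0967939 ] 0.922889731523469
block scene [ 0.53704474 -0.08271728  1.79738645] 39.57852864139102
fence scene [ 0.67980301 -0.06235479  0.07865735] 0.712810562306629
fence top [ 0.68194896 -0.06109892  0.07370476] 0.5026519414634549
[[ 0.    -0.904  0.428]
 [ 0.     0.428  0.904]
 [-1.    -0.     0.   ]]
```

View pics/o1.png

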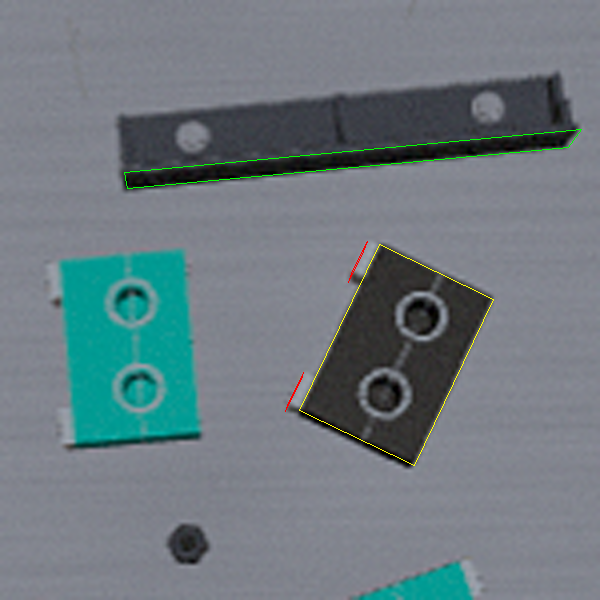

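View pics/o2.png

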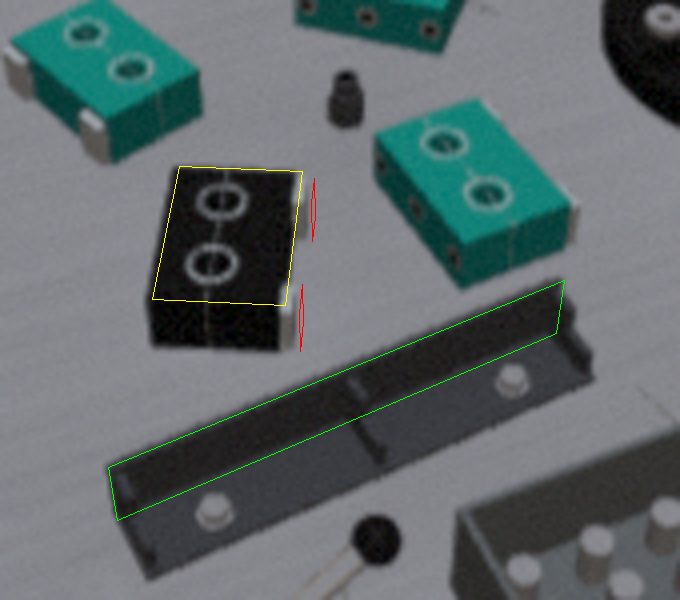

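Block ≈ (0.549, −0.083), seat yaw ≈ 63°; fence face ≈ (0.681, −0.062), yaw ≈ 4.4°. I need about 58° clockwise. First I move above the near-left end face with the fingers shut.

Request:
{"api": "move_arm", "payload": {"rows": [[[30,-430,-384],0,0],[[30,-430,-384],0,0],[[30,-430,-384],0,0],[[30,-430,-384],0,0],[[30,-430,-384],0,0],[[30,-430,-384],0,0],[[30,-430,-384],0,0],[[30,-430,-384],0,0]], "force": 60}}

```text
clock: 1.87
position: [0.3759, 0.2114, 0.2142]
ee_rot: [0.598, -0.379, 0.597, 0.378]
contact_force: [1.5, 0.4, 0.7]
width: -0.0001
```

Request:
{"api": "move_arm", "payload": {"rows": [[[14,-180,-161],0,0],[[14,-180,-161],0,0],[[14,-180,-161],0,0],[[14,-180,-161],0,0],[[14,-180,-161],0,0],[[14,-180,-161],0,0],[[14,-180,-161],0,0],[[80,-180,-161],0,0]]}}

```text
clock: 2.53
position: [0.4771, -0.0141, 0.1643]
ee_rot: [0.603, -0.381, 0.593, 0.373]
contact_force: [2.8, 0.8, -0.0]
width: 0.0003
```

Request:
{"api": "move_arm", "payload": {"rows": [[[40,0,0],0,0],[[80,0,0],0,0],[[115,0,0],0,0],[[135,0,0],0,0],[[146,0,0],0,0],[[146,0,0],0,0]]}}

```text
clock: 3.03
position: [0.4774, -0.0138, 0.0159]
ee_rot: [0.601, -0.38, 0.595, 0.375]
contact_force: [-0.5, -0.2, 0.6]
width: -0.0
```

```bash
cat >> h.py <<'E'
def st(box=None):
    s=manip.get_state();R=quat2R(s['ee_rot']);print("clk",s['clock'].__round__(2),"pos",s['position'].round(4),"y",R[:,1].round(3),"z",R[:,2].round(3),"F",s['contact_force'].round(1),"q",s['qpos'].round(2))
    if box is not None:
        c,si=np.cos(box[2]),np.sin(box[2]);B=np.array([[c,si],[-si,c]])
        print("tcp in block mm",(B@(s['position'][:2]-box[:2])*1000).round(1))
    return s,R
E
python3 - <<'E'
from h import *
st([.549,-.083,1.097])
overlay("top",None,None,"pics/d1.png",(270,90,150,150))
E
```

```text
clk 3.03 pos [ 0.4774 -0.0138  0.0159] y [-0.902  0.431 -0.011] z [0.431 0.902 0.004] F [-0.5 -0.2  0.6] q [-0.18  0.36  2.02  0.    0.75 -1.3 ]
tcp in block mm [29.  95.3]
```

View pics/d1.png

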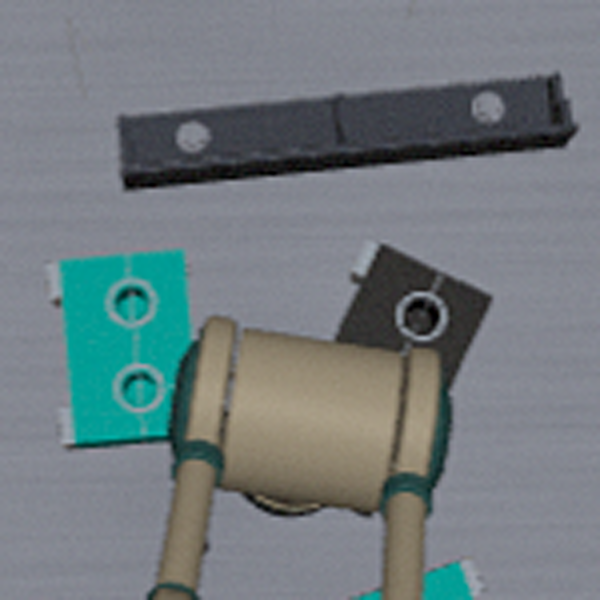

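Request:
{"api": "move_arm", "payload": {"rows": [[[0,-10,2],0.06,0],[[0,-18,3],0.12,0],[[0,-23,4],0.12,0],[[0,-28,6],0.16,0],[[0,-33,8],0.21,0],[[0,-38,10],0.26,0],[[0,-43,12],0.31,0],[[0,-47,13],0.34,0]]}}

```text
clock: 3.75
position: [0.5254, -0.0207, 0.0188]
ee_rot: [0.658, -0.272, 0.649, 0.269]
contact_force: [-1.2, 4.6, -1.1]
width: -0.0003
```

Run:
```python
from h import *
st()
overlay("top",None,None,"pics/d2.png",(270,90,150,150))
overlay("scene",None,None,"pics/d2s.png",(230,160,170,150))
```

```text
clk 3.75 pos [ 0.5254 -0.0207  0.0188] y [-0.706  0.708 -0.008] z [0.708 0.706 0.009] F [-1.2  4.6 -1.1] q [-0.17  0.41  1.91  0.    0.81 -0.96]
```

View pics/d2.png

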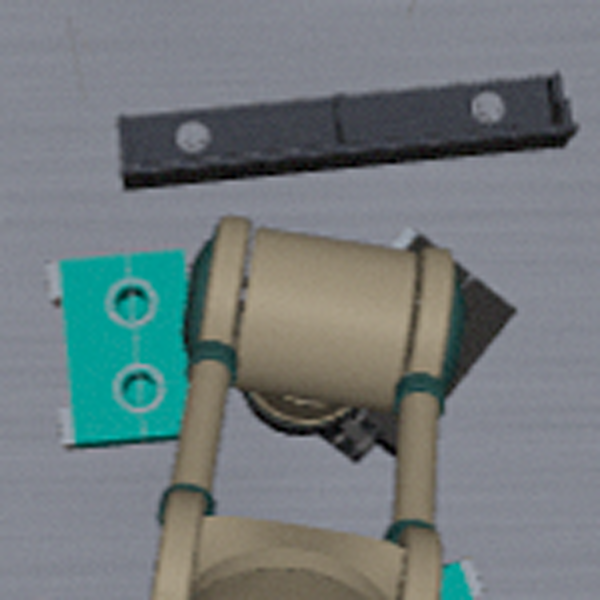

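View pics/d2s.png

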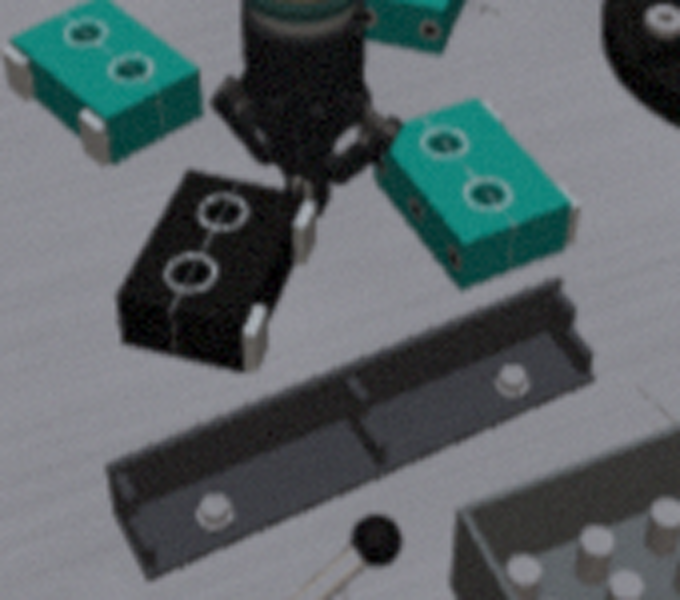

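Run:
```python
from h import *
a=lambda L,o:np.array(L)/4+o-.5
b,e=fitc(BT[:3],a([(189,171),(120,297),(246,327)],[230,160]),"scene",[.55,-.09,.8]);print("block",b,np.degrees(b[2]),e)
st(b)
overlay("scene",b,None,"pics/d3s.png",(230,160,170,150))
```

```text
block [ 0.55686608 -0.09412835  0.87058339] 49.880753957141316 0.3768010063152758
clk 3.85 pos [ 0.5268 -0.0214  0.0188] y [-0.708  0.706 -0.011] z [0.706 0.708 0.01 ] F [-0.5  3.2  0.9] q [-0.17  0.41  1.91  0.    0.81 -0.96]
tcp in block mm [36.2 69.9]
```

View pics/d3s.png

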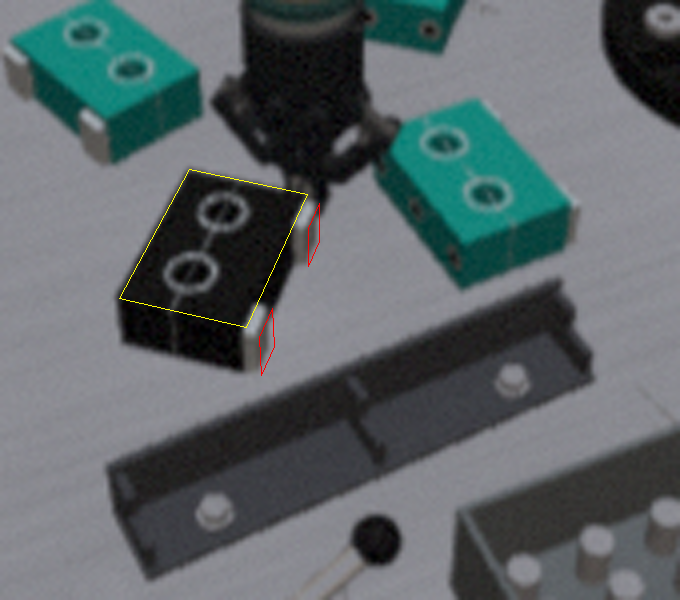

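Request:
{"api": "move_arm", "payload": {"rows": [[[0,-4,2],0.04,0],[[0,-8,4],0.08,0],[[0,-12,6],0.12,0],[[0,-17,8],0.17,0],[[0,-22,10],0.22,0],[[0,-27,11],0.27,0],[[0,-31,12],0.31,0],[[0,-34,13],0.34,0]]}}

```text
clock: 4.57
position: [0.56, -0.0356, 0.0196]
ee_rot: [0.695, -0.158, 0.684, 0.155]
contact_force: [-0.2, 4.5, -1.8]
width: 0.0001
```

Run:
```python
from h import *
st()
overlay("scene",None,None,"pics/d4s.png",(230,160,170,150))
```

```text
clk 4.57 pos [ 0.56   -0.0356  0.0196] y [-0.432  0.902 -0.006] z [0.902 0.432 0.014] F [-0.2  4.5 -1.8] q [-0.19  0.45  1.84  0.    0.84 -0.64]
```

View pics/d4s.png

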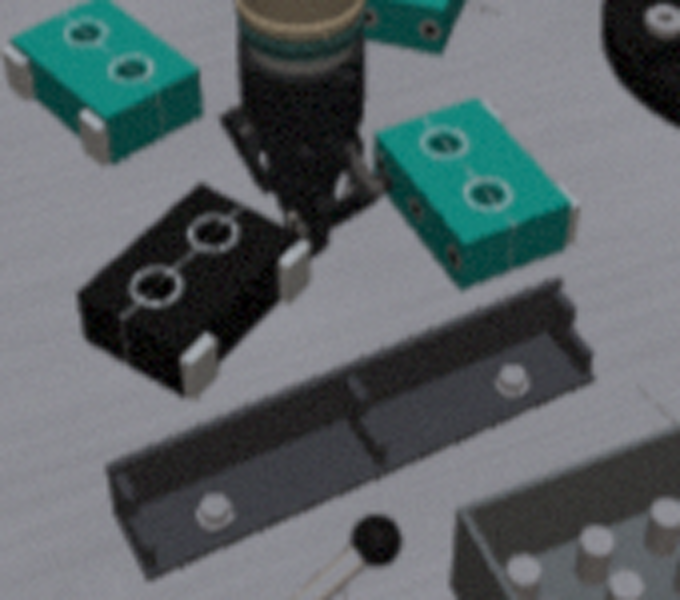

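Run:
```python
from h import *
a=lambda L,o:np.array(L)/4+o-.5
b,e=fitc(BT[:3],a([(203,184),(79,294),(186,355)],[230,160]),"scene",[.57,-.1,.5]);print("block",b,np.degrees(b[2]),e)
st(b)
overlay("scene",b,None,"pics/d5s.png",(230,160,170,150))
```

```text
block [ 0.56859777 -0.11363538  0.55428445] 31.75815965639119 0.31237365772210524
clk 4.62 pos [ 0.5608 -0.0361  0.0197] y [-0.431  0.902 -0.007] z [0.902 0.431 0.015] F [ 0.7  3.8 -1.6] q [-0.19  0.45  1.84  0.    0.84 -0.64]
tcp in block mm [34.2 70.1]
```

View pics/d5s.png

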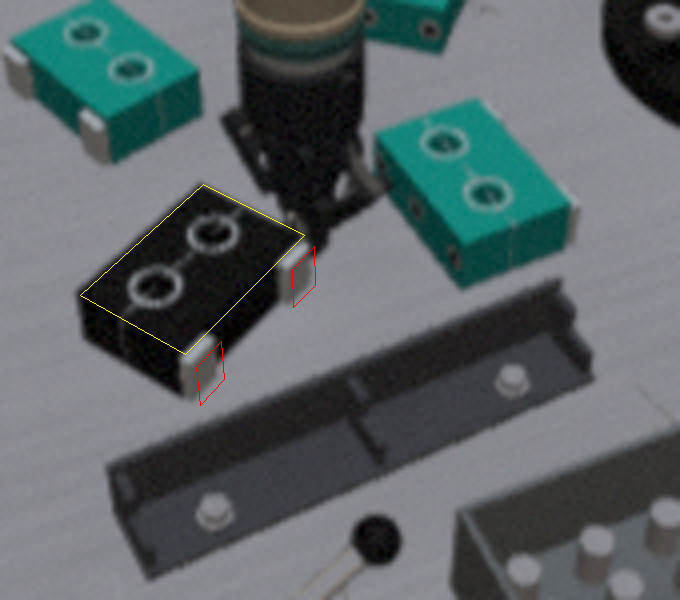

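Request:
{"api": "move_arm", "payload": {"rows": [[[0,15,0],0,0],[[0,27,-10],0,0],[[0,29,-45],0,0],[[0,29,-80],0,0],[[0,28,-104],0,0],[[0,0,-107],0,0],[[0,-30,-110],0,0],[[0,-41,-111],0,0]]}}

```text
clock: 5.33
position: [0.4802, -0.1243, 0.0196]
ee_rot: [0.696, -0.161, 0.682, 0.154]
contact_force: [1.0, 0.2, -0.2]
width: 0.0
```

Run:
```python
from h import *
st([.568,-.113,.554])
overlay("scene",None,None,"pics/d6s.png",(230,160,170,150))
```

```text
clk 5.33 pos [ 0.4802 -0.1243  0.0196] y [-0.434  0.901 -0.013] z [0.901 0.434 0.017] F [ 1.   0.2 -0.2] q [-0.4   0.37  1.98  0.01  0.77 -0.85]
tcp in block mm [-80.6  36.6]
```

View pics/d6s.png

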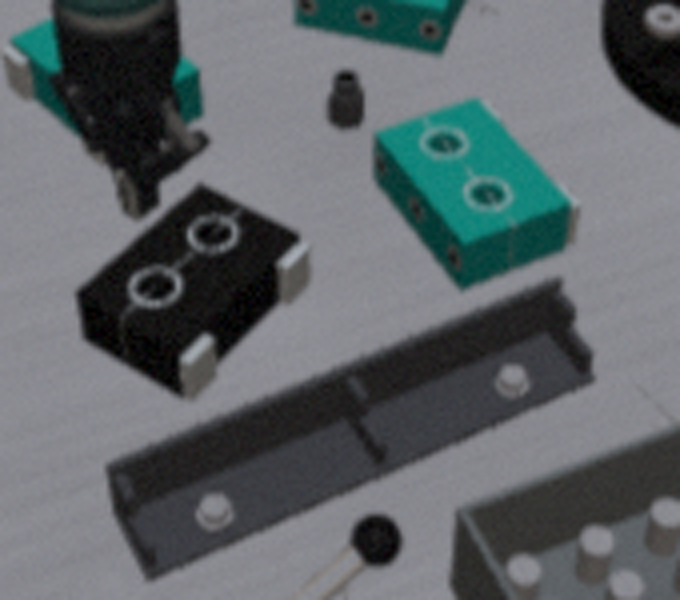

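Request:
{"api": "move_arm", "payload": {"rows": [[[0,4,12],0,0],[[0,5,20],0.02,0],[[0,7,26],0.07,0],[[0,9,32],0.13,0],[[0,11,38],0.19,0],[[0,13,44],0.25,0],[[0,14,50],0.31,0],[[0,14,55],0.36,0]]}}

```text
clock: 6.05
position: [0.5192, -0.0844, 0.0195]
ee_rot: [0.71, -0.032, 0.703, 0.03]
contact_force: [-8.8, 2.4, 3.9]
width: 0.0002
```

Run:
```python
from h import *
st()
overlay("scene",None,None,"pics/d7s.png",(230,160,170,150))
overlay("top",None,None,"pics/d7.png",(270,90,150,150))
```

```text
clk 6.05 pos [ 0.5192 -0.0844  0.0195] y [-0.088  0.996 -0.002] z [0.996 0.088 0.011] F [-8.8  2.4  3.9] q [-0.29  0.41  1.91  0.    0.81 -0.38]
```

View pics/d7s.png

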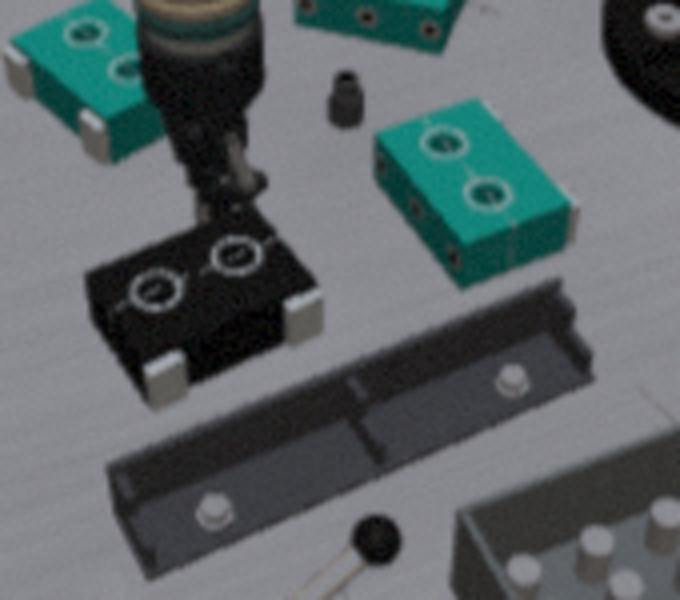

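View pics/d7.png

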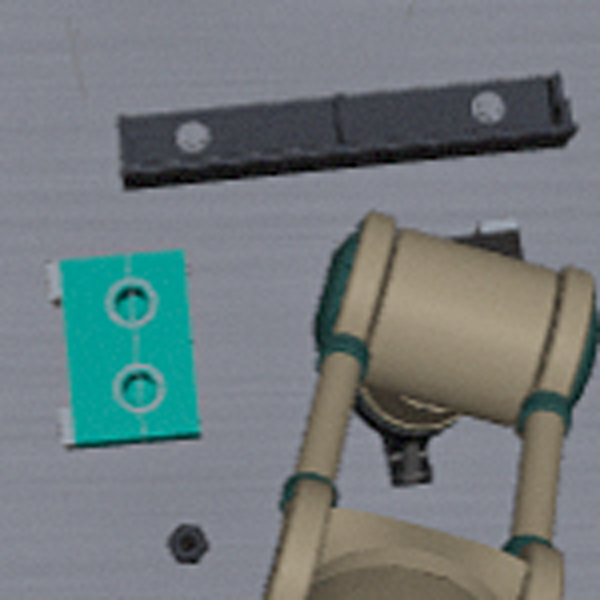

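Run:
```python
from h import *
a=lambda L,o:np.array(L)/4+o-.5
P=[(.045,-.06,.042),(.045,-.036,.042),(.045,-.036,.006),(.045,-.06,.006),(.045,.036,.042),(.045,.06,.042),(.045,.06,.006),(.045,.036,.006),(-.045,-.06,.048)]
b,e=fitc(P,a([(147,367),(187,353),(187,393),(155,408),(285,305),(322,288),(323,325),(288,345),(87,273)],[230,160]),"scene",[.58,-.1,.1]);print("block",b,np.degrees(b[2]),e)
st(b)
overlay("scene",b,[.681,-.062,.076],"pics/d8s.png",(230,160,170,150))
```

```text
block [ 0.57609679 -0.11510433  0.15631529] 8.956206449404299 1.373118932153261
clk 6.15 pos [ 0.5211 -0.0847  0.0195] y [-0.089  0.996 -0.003] z [0.996 0.09  0.014] F [-3.6  1.9  0.2] q [-0.29  0.41  1.91  0.    0.81 -0.39]
tcp in block mm [-49.6  38.6]
```

View pics/d8s.png

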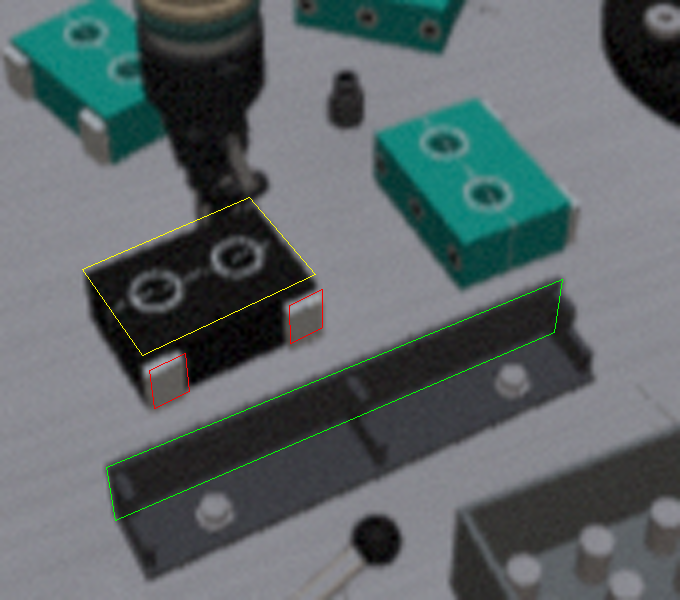

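Request:
{"api": "move_arm", "payload": {"rows": [[[0,0,-20],0,0],[[0,-10,-38],0,0],[[0,-25,-41],0.12,0],[[0,-34,-41],0.24,0],[[0,-34,-41],0.36,20],[[0,-34,-41],0.48,50],[[0,-34,-41],0.6,85],[[0,-34,-41],0.72,85]]}}

```text
clock: 6.87
position: [0.484, -0.1217, 0.0193]
ee_rot: [0.677, 0.221, 0.666, -0.219]
contact_force: [0.4, -0.1, -0.4]
width: 0.0482
```

Run:
```python
from h import *
s,R=st([.578,-.115,.156])
print(np.degrees(np.arctan2(R[1,2],R[0,2])))
```

```text
clk 6.87 pos [ 0.484  -0.1217  0.0193] y [0.592 0.806 0.008] z [ 0.806 -0.592  0.014] F [ 0.4 -0.1 -0.4] q [-0.39  0.38  1.97  0.01  0.78  0.24]
tcp in block mm [-93.9   8. ]
-36.329214865499175
```

Request:
{"api": "move_arm", "payload": {"rows": [[[3,0,0],0.12,85],[[6,0,0],0.24,85],[[9,0,0],0.36,85],[[9,0,0],0.48,85],[[9,0,0],0.6,85],[[9,0,0],0.72,85],[[9,0,0],0.84,85],[[9,0,0],0.86,85]]}}

```text
clock: 7.53
position: [0.4847, -0.1207, 0.0104]
ee_rot: [0.524, 0.484, 0.514, -0.477]
contact_force: [1.3, 0.1, 0.4]
width: 0.0853
```

Run:
```python
from h import *
s,R=st([.578,-.115,.156])
print(np.degrees(np.arctan2(R[1,2],R[0,2])))
overlay("scene",None,None,"pics/d9s.png",(230,160,170,150))
```

```text
clk 7.53 pos [ 0.4847 -0.1207  0.0104] y [0.997 0.076 0.017] z [ 0.076 -0.997  0.004] F [1.3 0.1 0.4] q [-0.39  0.39  1.98  0.01  0.75  1.1 ]
tcp in block mm [-93.1   8.8]
-85.66209196275982
```

View pics/d9s.png

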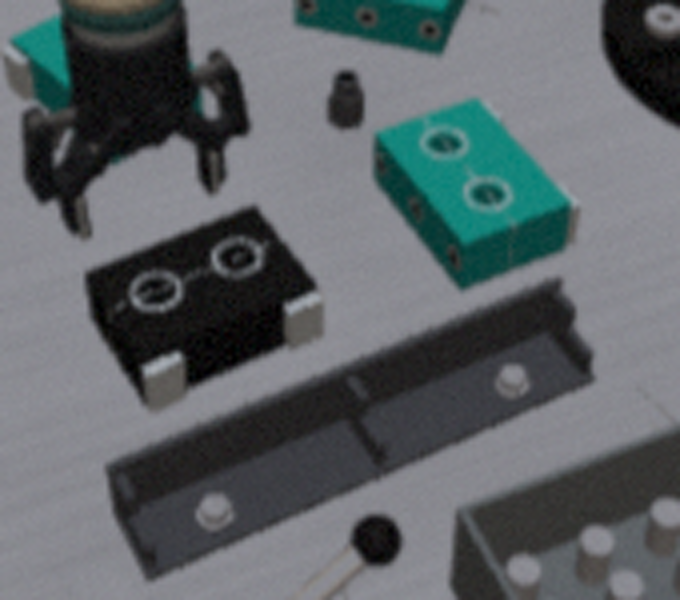

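Request:
{"api": "move_arm", "payload": {"rows": [[[0,15,-5],0,85],[[0,28,-5],0,85],[[0,36,-5],0,85],[[0,44,-5],0,85],[[0,52,-5],0,85],[[0,60,-5],0,85],[[0,68,-5],0,85],[[0,74,-5],0,85]]}}

```text
clock: 8.25
position: [0.554, -0.1091, 0.0107]
ee_rot: [0.522, 0.481, 0.517, -0.478]
contact_force: [-6.8, -0.6, 1.1]
width: 0.0852
```

Run:
```python
from h import *
s,R=st()
overlay("scene",None,None,"pics/d10s.png",(230,160,170,150))
```

```text
clk 8.25 pos [ 0.554  -0.1091  0.0107] y [0.997 0.08  0.008] z [ 0.08  -0.997  0.002] F [-6.8 -0.6  1.1] q [-0.32  0.46  1.83  0.    0.84  1.17]
```

View pics/d10s.png

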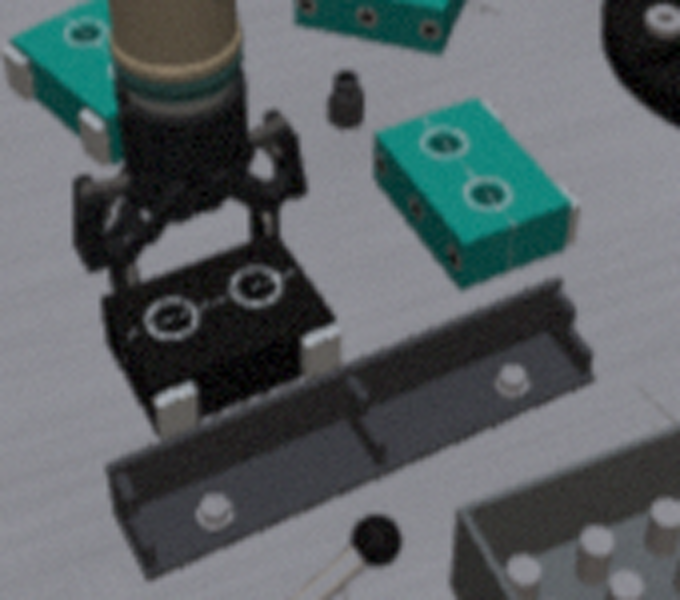

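Request:
{"api": "move_arm", "payload": {"rows": [[[0,5,0],0,85],[[0,9,0],0,85],[[0,13,0],0,85],[[0,16,0],0,85],[[0,18,0],0,85],[[0,20,0],0,85],[[0,22,0],0,85],[[0,22,0],0,85]]}}

```text
clock: 8.97
position: [0.5749, -0.107, 0.0101]
ee_rot: [0.521, 0.48, 0.519, -0.478]
contact_force: [-4.6, -0.1, 2.0]
width: 0.0854
```

Request:
{"api": "move_arm", "payload": {"rows": [[[0,2,0],0,85],[[0,4,0],0,85],[[0,5,0],0,85]]}}

```text
clock: 9.22
position: [0.5763, -0.1066, 0.0097]
ee_rot: [0.519, 0.478, 0.521, -0.48]
contact_force: [-8.5, -1.5, 4.8]
width: 0.0854
```

Run:
```python
from h import *
s,R=st()
overlay("scene",None,None,"pics/d11s.png",(230,160,170,150))
```

```text
clk 9.22 pos [ 0.5763 -0.1066  0.0097] y [ 0.997  0.082 -0.003] z [ 0.082 -0.997 -0.   ] F [-8.5 -1.5  4.8] q [-0.3   0.49  1.77 -0.    0.88  1.19]
```

View pics/d11s.png

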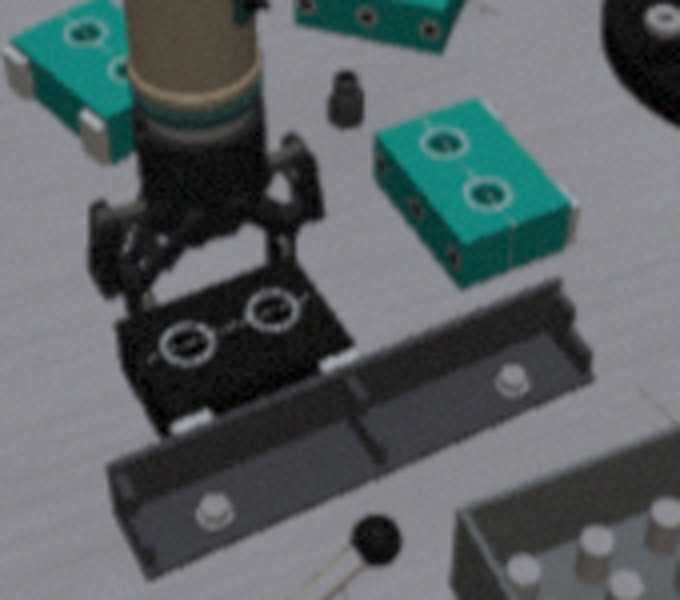

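Request:
{"api": "move_arm", "payload": {"rows": [[[0,3,0],0,85],[[0,5,0],0,85],[[0,6,0],0,85],[[0,7,0],0,85]]}}

```text
clock: 9.6
position: [0.5792, -0.1059, 0.0095]
ee_rot: [0.517, 0.476, 0.523, -0.481]
contact_force: [-11.8, -1.5, 7.9]
width: 0.085
```

Request:
{"api": "move_arm", "payload": {"rows": [[[0,2,0],0,85],[[0,4,0],0,85],[[0,5,0],0,85]]}}

```text
clock: 9.85
position: [0.5798, -0.1058, 0.0095]
ee_rot: [0.515, 0.474, 0.526, -0.483]
contact_force: [-11.7, -3.1, 10.7]
width: 0.0852
```

Run:
```python
from h import *
s,R=st()
overlay("scene",None,None,"pics/d12s.png",(230,160,170,150))
```

```text
clk 9.85 pos [ 0.5798 -0.1058  0.0095] y [ 0.996  0.085 -0.02 ] z [ 0.085 -0.996 -0.002] F [-11.7  -3.1  10.7] q [-0.3   0.51  1.75 -0.01  0.9   1.2 ]
```

View pics/d12s.png

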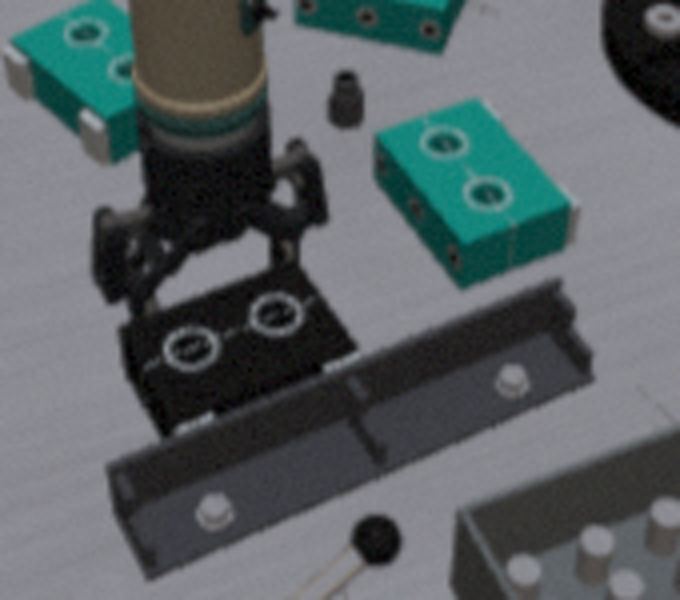

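Run:
```python
from h import *
f=np.array([.681,-.062,.076]);n=np.array([np.cos(f[2]),np.sin(f[2])]);t=np.array([-n[1],n[0]])
for g in(0,.006):
    p=f[:2]-(.045+g)*n-.041*t
    overlay("scene",[*p,f[2]],f,"pics/e%d.png"%(g*1000),(240,220,100,70))
a,b=cv2.imread("pics/e0.png"),cv2.imread("pics/e6.png");cv2.imwrite("pics/e.png",np.vstack([a,b]))
overlay("top",[*(f[:2]-.045*n-.041*t),f[2]],f,"pics/e_t.png",(270,90,150,150))
```

```text
(no output)
```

View pics/e.png

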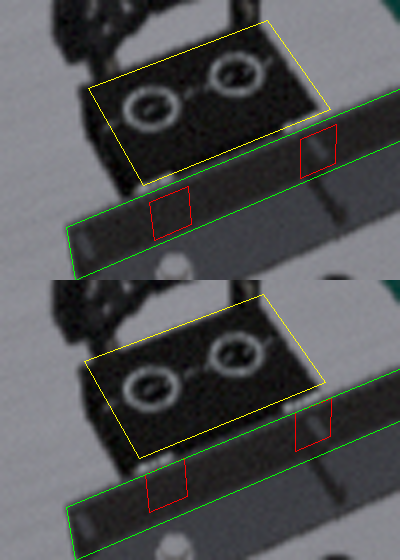

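View pics/e_t.png

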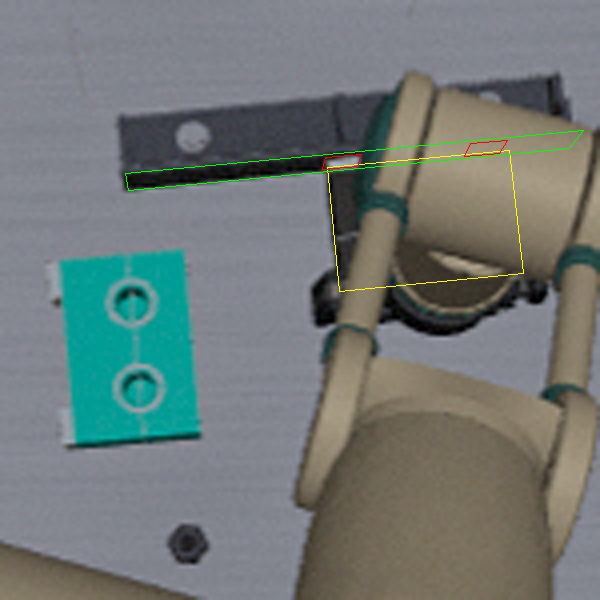

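Request:
{"api": "move_arm", "payload": {"rows": [[[-2,2,0],0,85],[[-2,4,0],0,85],[[-2,6,0],0,85],[[-2,8,0],0,85],[[-2,10,0],0,85],[[-2,10,0],0,85]]}}

```text
clock: 10.55
position: [0.5804, -0.1052, 0.0111]
ee_rot: [0.511, 0.469, 0.531, -0.487]
contact_force: [-21.0, -4.5, 13.4]
width: 0.0849
```

Run:
```python
from h import *
s,R=st();print(s['moment'])
overlay("scene",None,None,"pics/d13s.png",(230,160,170,150))
```

```text
clk 10.55 pos [ 0.5804 -0.1052  0.0111] y [ 0.996  0.086 -0.039] z [ 0.086 -0.996 -0.004] F [-21.   -4.5  13.4] q [-0.29  0.51  1.73 -0.01  0.93  1.2 ]
[-1.12449255  2.81931993 -0.64021998]
```

View pics/d13s.png

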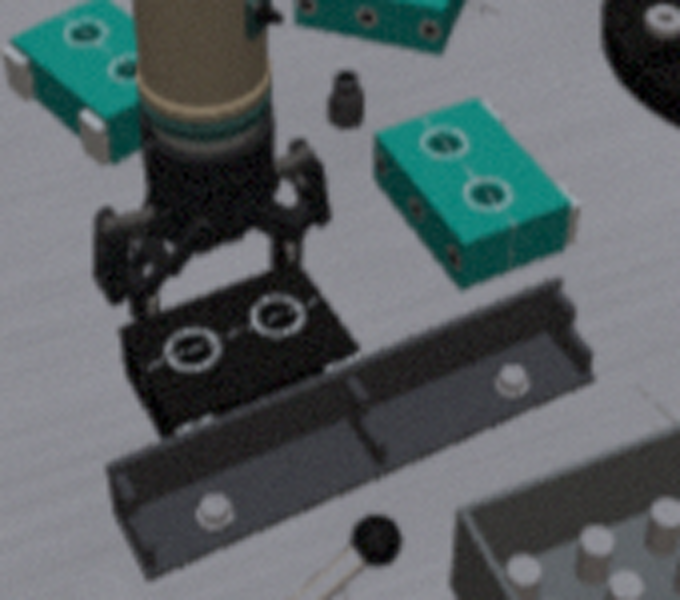

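Request:
{"api": "move_arm", "payload": {"rows": [[[0,-8,0],0,85],[[0,-30,0],0,85],[[-5,-60,0],0,85],[[-40,-80,0],0,85],[[-80,-110,0],0,85],[[-110,-150,0],0,85],[[-120,-190,0],0,85],[[-120,-220,0],0,85]]}}

```text
clock: 11.27
position: [0.371, -0.1254, 0.142]
ee_rot: [0.514, 0.47, 0.528, -0.486]
contact_force: [0.3, -1.6, -0.2]
width: 0.085
```

Run:
```python
from h import *
s,R=st()
overlay("scene",None,None,"pics/f1s.png",(230,160,170,150))
overlay("top",None,None,"pics/f1.png",(290,90,150,150))
```

```text
clk 11.27 pos [ 0.371  -0.1254  0.142 ] y [ 0.996  0.087 -0.03 ] z [ 0.087 -0.996  0.001] F [ 0.3 -1.6 -0.2] q [-0.49  0.09  1.99 -0.02  1.09  1.  ]
```

View pics/f1.png

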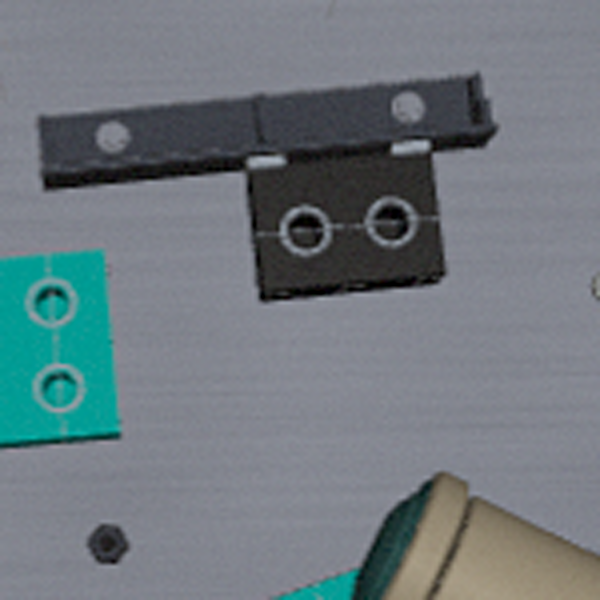

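View pics/f1s.png

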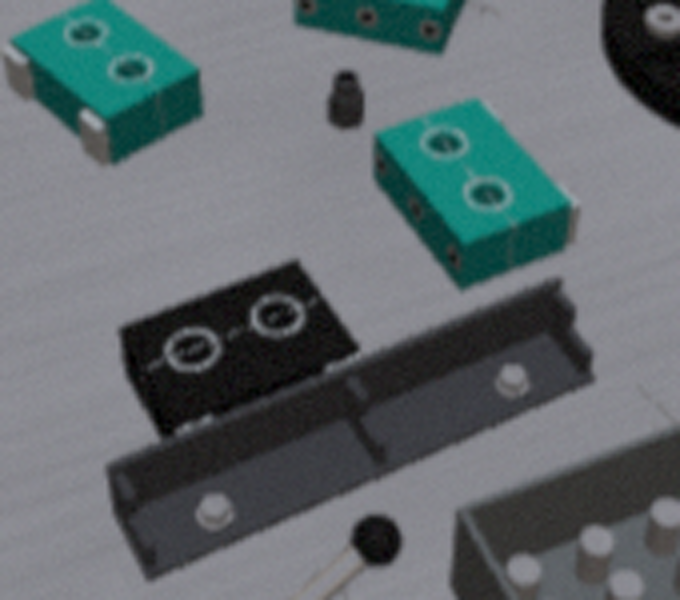

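Run:
```python
from h import *
im=np.mean([viewer.get_image("top").astype(float) for _ in range(4)],0)[115:170,335:425].astype(np.uint8)
cv2.imwrite("pics/g1.png",cv2.resize(im,None,fx=8,fy=8,interpolation=cv2.INTER_CUBIC)[:,:,::-1])
im=np.mean([viewer.get_image("scene").astype(float) for _ in range(4)],0)[215:285,250:350].astype(np.uint8)
im=cv2.resize(im,None,fx=8,fy=8,interpolation=cv2.INTER_CUBIC)[:,:,::-1]
cv2.imwrite("pics/g2.png",np.clip(im.astype(float)*1.8,0,255))
```

```text
[ WARN:0@14.423] global loadsave.cpp:1063 imwrite_ Unsupported depth image for selected encoder is fallbacked to CV_8U.
```

View pics/g1.png

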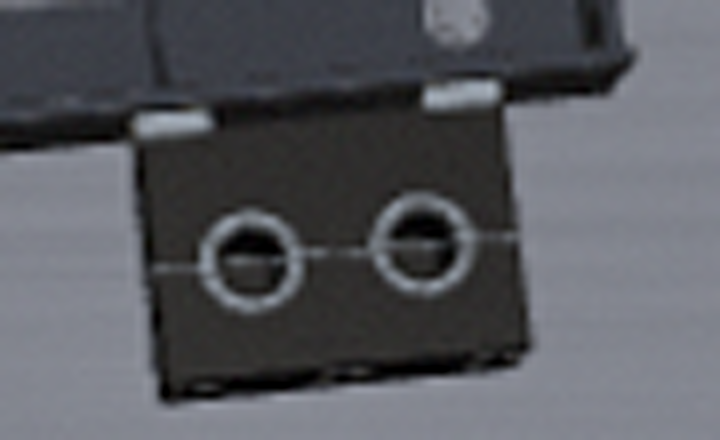

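View pics/g2.png

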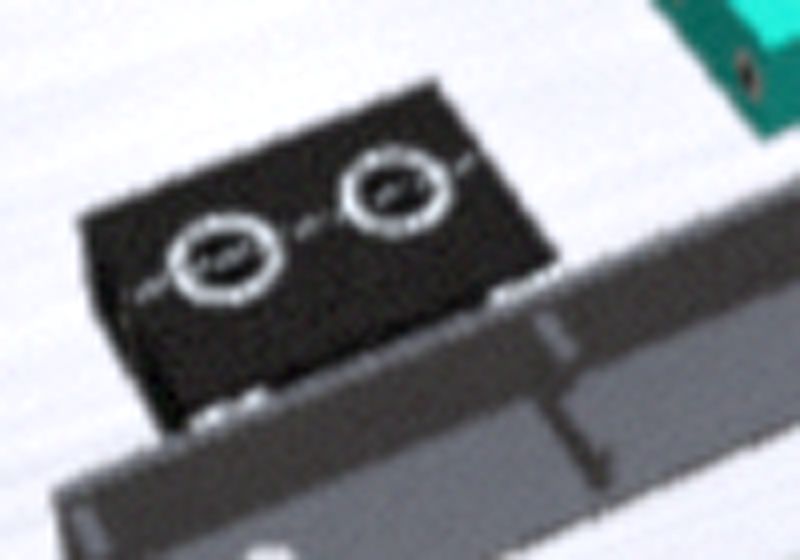

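Run:
```python
from h import *
a=lambda L,o:np.array(L)/8+o-.5
for n,L in(("top",[(135,115),(213,110),(420,87),(500,80)]),):
    pp=[unproj(p,.042,n) for p in a(L,[335,115])]
    gg=[unproj(p,0,n) for p in a([(3,151),(135,138),(510,104),(613,92)],[335,115])]
    l=np.polyfit([q[1] for q in gg],[q[0] for q in gg],1);print("slope",l[0])
    for q in pp: print(q.round(4),"gap mm",(np.polyval(l,q[1])-q[0])*1000)
    # fence top edge check using back/top
    h=[unproj(p,.05,n) for p in a([(0,127)],[335,115])];print(h,[ (np.polyval(l,q[1])-q[0])*1000 for q in h])
```

```text
slope -0.07752157495775139
[ 0.6793 -0.0448  0.042 ] gap mm 1.4678335596503
[ 0.6804 -0.0704  0.042 ] gap mm 2.2856136983946396
[ 0.6868 -0.1386  0.042 ] gap mm 1.1647378681483023
[ 0.6887 -0.165   0.042 ] gap mm 1.3414654269691129
[array([ 6.74326588e-01, -3.05771485e-04,  5.00000000e-02])] [np.float64(2.9491016060115838)]
```

```bash
cat > ov.py <<'E'
from h import *
img=np.mean([viewer.get_image("scene").astype(float) for _ in range(2)],0)[215:285,250:350].astype(np.uint8)
base=cv2.resize(img,None,fx=8,fy=8,interpolation=cv2.INTER_CUBIC)[:,:,::-1]
base=np.clip(base.astype(float)*1.8,0,255).astype(np.uint8)
def draw(f,g,fn,dy=-.044):
    im=base.copy()
    def poly(P,c): cv2.polylines(im,[np.round((proj(P,"scene")+.5-[250,215])*8).astype(int)],True,c,1)
    poly(boxpts(*f,[(0,-.15,.05),(0,.15,.05),(.006,.15,.05),(.006,-.15,.05)]),(0,255,0))
    for s in(1,-1): poly(boxpts(*f,[(-g,dy+s*.048-.012,.042),(-g,dy+s*.048+.012,.042),(-g-.008,dy+s*.048+.012,.042),(-g-.008,dy+s*.048-.012,.042)]),(0,0,255))
    poly(boxpts(*f,[(-g-.09,dy-.06,.048),(-g-.09,dy+.06,.048),(-g-.008,dy+.06,.048),(-g-.008,dy-.06,.048)]),(0,255,255))
    cv2.imwrite(fn,im)
draw([.681,-.062,.076],0,"pics/g3.png")
E
python3 ov.py
```

```text
(no output)
```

View pics/g3.png

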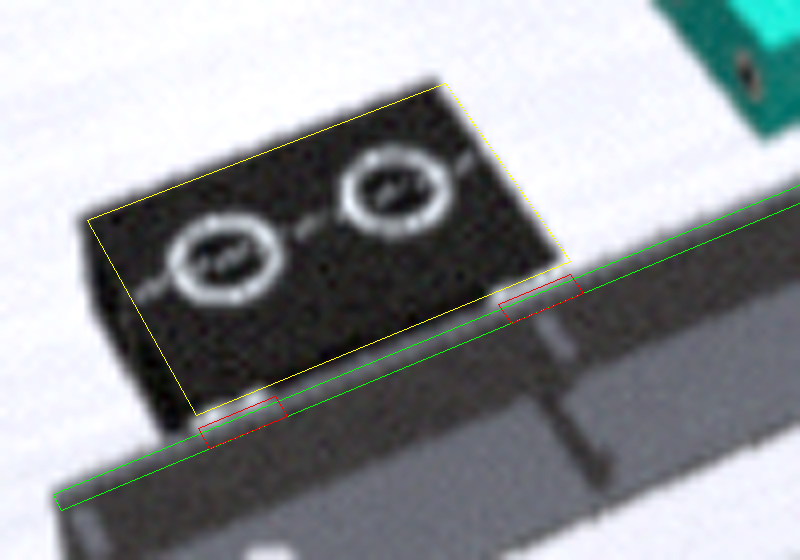

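Run:
```python
from rig import manip,viewer
import cv2
for n in("top",):
    cv2.imwrite("pics/final.png",viewer.get_image(n)[:,:,::-1])
s=manip.get_state();print(s['clock'],s['contact_force'],s['qd'].round(3))
print(manip.sign_off())
```

```text
11.9167 [-0.2949752  -0.41829518  0.17230947] [-0.003 -0.005  0.006 -0.001  0.003  0.001]
the job is handed in; nothing more can be done
None
```

View pics/final.png

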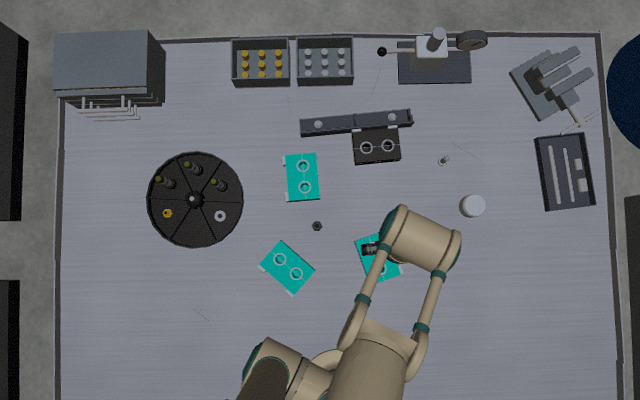

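I turned the black block about 58° clockwise with the fingers and pushed it against the fence, then handed the job in at 11.9 s. The sign-off reports no verdict, so whether the pads pass within 2.5 mm rests on the checks below. I turned it with two pushes on its end face and one on the corner of its back. Then I pushed it home along the back with both fingertips, the fingers open. It was never lifted.

- **Seating:** the block stalled on the fence under a 21 N push. After the arm backed away, the top camera put the pad edges 1.2 to 2.3 mm from the fence line. At the same height the fence's own edge read about 3 mm off, so I take the gap as roughly zero.
- **Alignment:** the pad line and the fence line agreed to about 0.6 mm between the two pads. The block's middle is about 44 mm to the right of the fence's middle, within its length.
- **A disagreement:** an early overlay in the scene camera suggested a gap of 6 to 9 mm. The closer overlay after retreat showed the block in its home position, but the fence model there sat about 1 pixel (roughly 3 mm) off.
- **Loose parts:** in the last top picture the cap nut, pin, tin, turntable and its parts stand where they did at the start. I compared them by eye only. The gripper was clear of everything, with no contact force.

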